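# Find the hidden catch of the sample drawer and open it

### The job

The blue sample drawer is locked by a catch hidden somewhere under the long black strip in the groove on top of the white drawer unit. Slide the closed gripper along the strip with light pressure until it drops into the recess, press the catch at its bottom gently until the drawer springs out, then pull the drawer fully open by its handle and let go. Do not force the strip or pull at the handle while the drawer is locked, do not upset the red tube rack inside, and leave everything else where it stands.

Things in the scene. Friction and masses are not known exactly. Their poses are not given: they have to be found in the camera images.
- bank: White drawer unit fixed to the table, 200 deep (x) x 480 wide (y) x 100 mm high. Origin: centre of its underside; x points from the drawer front (face at x = -112 mm) to the back, y along its width, z up. A groove 46 mm wide runs along y near the front of its top, centred at x = -65 mm, from y = -115 to +115 mm; its floor is a black strip at z = 94 mm, 6 mm below the unit's top
- groove_mid (a point): Middle of the groove, on the strip's surface; axes as the unit's. The whole strip floats on springs: it starts to give at about 3 N, sinks 1 mm for each further 1.5 N and is solid after 5 mm (about 10 N). Strip, flap and catch bear at most 25 N
- groove_end (a point): End of the groove at y = -115 mm of the unit, on the strip's surface. One piece of the strip, 46 mm long and looking like the rest, its middle anywhere from 55 to 175 mm from this end, is a flap over a recess 45 mm wide: at 1 to 2 N it drops 8 mm below the rest of the strip and meets the catch, which then takes 3 N more to start, 5 N at 4 to 5 mm, where it frees the drawer, and stops after 8 mm
- drawer (a joint): Blue drawer of the unit: how far it is out, in m; 0 shut and locked, 0.100 fully open at its stop. It slides along the unit's -x. When the catch is pressed a spring kicks it out to about 35 mm; from there it must be pulled with about 2 N; it stays where it is left. The catch springs back by itself
- handle (a point): Middle of the drawer's steel bar handle, which moves with the drawer: a round bar 12 mm thick and 120 mm long along the unit's y, 75 mm above the table, 45 mm in front of the drawer front (39 mm free behind it); a leg at each end joins it to the front; axes as the unit's
- red_rack_center (a point): Centre of the red tube rack standing loose in the drawer, 60 x 114 x 30 mm high, with tube caps to 11 mm above it
- clear_rack_center (a point): Centre of the white tube rack with yellow caps standing on the rear of the unit's top, 42 x 114 x 26 mm high, caps to 11 mm above it
- bench_rack_center (a point): Centre of the large white tube rack on the table, left, 78 x 114 x 40 mm high, caps to 11 mm above it
- reagent: White bottle with blue cap, 60 mm across, 130 mm high, right; origin: centre of its underside
- jar: Clear jar with green lid, 90 mm across, 110 mm high, right; origin: centre of its underside
- sharps: Orange bin with red lid, 156 mm across, 202 mm high, left; origin: centre of its underside
- tip_box: Grey pipette tip box, 120 x 85 x 57 mm high, left; origin: centre of its underside

How it is judged (in metres and radians):
On the way:
1. the pressed catch lets the drawer spring out (value of joint drawer above 0.02 m), for 0.1 s.
At the end, for the whole second after the job is handed in: The drawer is out by more than 90 of its 100 mm and at rest, with the red rack upright in it (tilted less than 0.15 rad) (value of joint drawer above 0.09 m and velocity of joint drawer between -0.01 and 0.01 m/s and angle between red_rack_center's own z axis and vertical below 0.15 rad); the robot touches nothing.
It fails at once if strip, flap or catch loaded with more than 25 N (contact force between any of the fingers, the arm and sill above 25 N).
It fails at once if handle or drawer pushed or pulled with more than 8 N while the drawer is still locked (value of joint drawer below 0.008 m and contact force between the fingers and drawer above 8 N).
It fails at once if red rack tipped by more than 0.4 rad (angle between red_rack_center's own z axis and vertical above 0.4 rad).
It fails at once if a bystander moved by more than 30 mm (distance of any of clear_rack_center, bench_rack_center, reagent, jar, sharps, tip_box from where it was at the start of the episode above 0.03 m).
It also fails if it takes over 64 s, if anything falls off the work surface, if the arm or the gripper's body presses on something with over 40 N, if the wrist force passes 120 N, or if a joint passes its speed limit or range.

### The arm

A 7-joint arm with a two-finger parallel gripper is mounted at the origin on the work surface. World frame = base frame: x ahead of the robot, y to its left, z up, the work surface at z = 0. Lengths are in m, angles in degrees, forces in N, time in s.
With the tool pointing down it reaches from about 0.425 to 0.975 m from the base axis. Payload 16.7 kg.
Tool frame: the origin (TCP) lies between the finger pads; the fingertips stand 8 mm ahead of it and the grasp point (between the pads) lies 11 mm behind it; z points along the fingers, y is the line along which they close (so a half turn about z gives the same grasp; the last joint's range is limited). The gripper opens to 85 mm and grips with 20 to 120 N. Pads are 22 mm wide; open, the fingers measure 114 mm over their backs; the gripper's body (76 mm by 85 mm) begins 54 mm behind the grasp point. The pads swing forward as they close: fully open they stand 13 mm farther back than shut.
Start: joints at [-78.753, 24.414, 4.234, 92.017, -1.954, 63.644, -3.845], TCP at [0.229, 0.635, 0.239] pointing down, gripper open.
Joint ranges: [-163.25, 163.25], [-28.42, 122.38], [-70.27, 78.77], [12.13, 141.07], [-58.53, 238.53], [9.26, 117.41], [-156.51, 156.51]. Speed limits (degrees/s): [108.29, 108.29, 136.94, 136.94, 172.46, 172.46, 172.46].

### API

Orientations are given as [roll, pitch, yaw] about the fixed x, y, z axes, in that order (R = Rz(yaw) Ry(pitch) Rx(roll)).
In Python, from workcell import robot, cams gives the robot as it stands.
- The arm moves only by the tool send_rows, never from a script. Its argument "deltas" is a list of rows, each a list of 7 numbers: the finger opening in cm, from 0 to 8.54, then the shift along the tool's x, y, z in cm, then the turn, a rotation vector about the tool's x, y, z in rad. A call has 1 to 12 rows; each row shifts and turns the commanded pose from where the row before left it, along the tool's axes as they then stand; what a row does not reach is not made up. A row lasts 1/12 s, in which the tool goes at most 41.7 mm and 7.16 degrees, less where a joint would pass 70% of its speed; a pose out of reach is approached as far as the arm can. A call with a gripper value outside its range is refused whole. The fingers move at their own pace and stop on an object; "grip_force" is the grip in N (left out, the last holds). Time passes only in rows, so rows that do not move let the fingers close. It gives the time, the measured TCP pose, the force, the opening and the grip force at its end, in the units of the state.
- robot.state(): the state, without advancing time (a new reading comes with each control period).
- cams.read_camera(name): name is "side" or "top" or "wrist"; returns a dict with "frame" (384x512x3 uint8, red, green, blue), "K" (3x3 intrinsics, pixels), "D" ([k1, k2, p1, p2, k3] as OpenCV has them; the pictures are not rectified), "xyz" and "orientation" of the camera in the world. Camera axes: x right, y down, z forward; pixel columns grow to the right and rows downward; lengths in m; the calibration is good to about 2 mm. A picture is of the moment at which its call begins. There is no depth.
- robot.finish_job(): hands the job in; it is judged then, once.
The state is a dict: "time_s": time; "joints": joint angles; "qvel": joint speeds; "joint_efforts": joint torques, N m; "position": TCP position; "eef_rot": TCP orientation; "contact_force": force on the tool from outside, world axes, zero at the start; "ft_torque": the same for the moment, N m; "finger_gap": opening from 0.0 (shut) to 1.0 (fully open); "finger_force": force on a finger pad.
Only numpy, scipy, OpenCV 4.12 (cv2) and the standard library are available. Lean on these libraries where they do the work, as an engineer would, in place of code of your own. Each camera call takes 0.05 s, during which the arm holds its last target. There are 200 camera calls.

## Working session

There is one attempt and no reset: what is moved stays moved. The work goes in short steps, Python scripts to look and compute and a tool call to move; the robot and the scene stay as the last step left them, time stands still between calls to the robot, and variables do not carry over. Pictures are saved under pics/ and viewed, at most 10 in all, crops included, and the job is handed in when it is done.

Besides the shell and the picture viewer there is one more tool, called after "Call:" in YAML: its name, and indented under it one key for each argument. send_rows: Moves the arm, as the interface text tells. Its arguments: {"type":"object","properties":{"deltas":{"type":"array"},"grip_force":{"type":"number"}},"required":["deltas"]}

```bash
mkdir -p pics; python3 - <<'E'
from workcell import robot,cams
import cv2,pickle
s=robot.state();print(s)
d={}
for n in("top","side"):
    c=cams.read_camera(n);d[n]=c
    cv2.imwrite(f"pics/{n}0.png",c["frame"][:,:,::-1]);print(n,c["K"],c["D"],c["xyz"],c["orientation"])
pickle.dump(d,open("d.pkl","wb"))
E
```

```text
{'time_s': 0.0, 'joints': array([-78.75153594,  24.45207716,   4.23313424,  92.051943  ,
        -1.95095204,  63.64609142,  -3.84159802]), 'qvel': array([-0.0426173 ,  0.01609766,  0.02895329,  0.0629082 , -0.04517485,
       -0.0145333 ,  0.00355833]), 'joint_efforts': array([-3.18908693e-03, -9.49873567e+01,  3.75881776e+00, -4.63518548e+01,
        1.90445501e-02,  1.01116661e-02, -3.01886746e-05]), 'position': array([0.22872632, 0.63463058, 0.23858561]), 'eef_rot': array([-1.79922558e+02,  9.17589037e-03,  1.60186583e+02]), 'contact_force': array([-0.3035766 ,  0.36566825,  0.3112797 ]), 'ft_torque': array([0.05070935, 0.04306451, 0.02382305]), 'finger_force': 0.0, 'finger_gap': 1.0004565764905347}
top [[370.20146768   0.         254.97266198]
 [  0.         370.20146768 190.35308048]
 [  0.           0.           1.        ]] [-0.08744071  0.          0.          0.          0.        ] [0.43793361 0.0029441  1.42207897] [-1.75056792e+02  1.37268495e-01 -9.17518553e+01]
side [[464.48303988   0.         255.84841573]
 [  0.         464.48303988 192.51007855]
 [  0.           0.           1.        ]] [-0.01707203  0.          0.          0.          0.        ] [1.66252372 0.74036495 1.16055188] [-129.08951048    0.59353326  123.4122032 ]
```

View pics/top0.png

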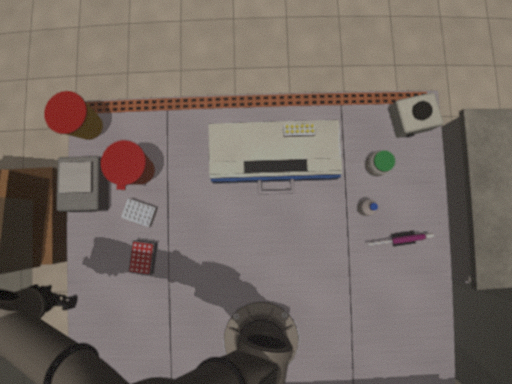

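View pics/side0.png

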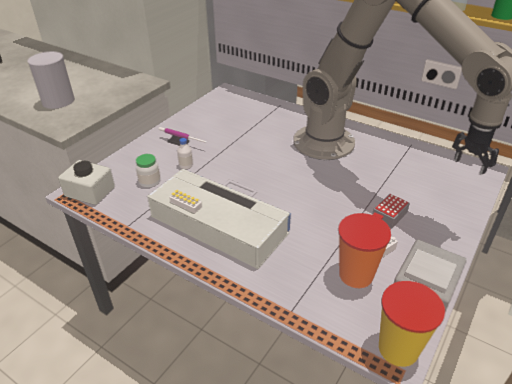

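The top view shows the white unit at columns 208–342, rows 120–183, the black strip at about (275,166), and the handle at about (276,186). The red-capped rack at (142,257), bins, jar and bottle are well clear. The side view agrees.

```bash
cat > h.py <<'E'
import numpy as np,cv2
from scipy.spatial.transform import Rotation as R
def ray(c,uv,z):
    p=cv2.undistortPoints(np.array(uv,float).reshape(-1,1,2),c["K"],c["D"])[:,0]
    d=np.c_[p,np.ones(len(p))]@R.from_euler("xyz",c["orientation"],degrees=True).as_matrix().T
    o=np.array(c["xyz"]); return o+d*((z-o[2])/d[:,2])[:,None]
E
python3 - <<'E'
from h import *
import pickle
d=pickle.load(open("d.pkl","rb"))
for n,roi in (("top",(235,155,315,176)),("side",(190,170,265,215))):
    c=d[n];g=c["frame"].max(2);x0,y0,x1,y1=roi
    m=np.zeros_like(g);m[y0:y1,x0:x1]=(g[y0:y1,x0:x1]<75)*255
    k,l,st,ce=cv2.connectedComponentsWithStats(m);i=1+st[1:,4].argmax()
    v,u=np.where(l==i);P=ray(c,np.c_[u,v],.094)[:,:2]
    r=cv2.minAreaRect((P*1000).astype(np.float32));print(n,"strip",st[i],r,"mean",P.mean(0))
c=d["top"];f=c["frame"];g=f.min(2).astype(int)
# white unit top
hsv=cv2.cvtColor(f,cv2.COLOR_RGB2HSV)
print(f[140,200:216].tolist(),f[185:196,275].tolist());print(f[116:126,240].tolist(),f[174:186,240].tolist())
cv2.imwrite("pics/crop.png",cv2.resize(np.ascontiguousarray(f[110:200,200:350,::-1]),None,fx=5,fy=5,interpolation=0))
E
```

```text
top strip [245 160  62  13 666] ((639.8397216796875, -74.07825469970703), (39.709835052490234, 221.439697265625), 0.01738845556974411) mean [ 0.63981625 -0.07346465]
side strip [202 187   1   1   1] ((653.338623046875, -177.56570434570312), (0.0, 0.0), 0.0) mean [ 0.6533386  -0.17756571]
[[129, 121, 121], [131, 124, 122], [131, 119, 121], [129, 121, 122], [131, 124, 124], [133, 122, 125], [130, 121, 121], [136, 127, 126], [137, 131, 130], [151, 146, 134], [157, 152, 140], [164, 158, 146], [166, 164, 147], [163, 156, 144], [159, 155, 142], [162, 156, 144]] [[138, 128, 129], [133, 127, 127], [133, 124, 124], [127, 119, 119], [99, 94, 96], [100, 95, 93], [124, 115, 119], [135, 129, 129], [134, 124, 127], [126, 118, 119], [134, 128, 128]]
[[139, 128, 128], [132, 124, 122], [138, 126, 126], [136, 130, 128], [136, 128, 125], [129, 123, 120], [127, 120, 116], [149, 146, 132], [163, 160, 145], [161, 157, 142]] [[159, 156, 146], [162, 165, 153], [146, 147, 141], [99, 104, 113], [65, 77, 111], [56, 71, 103], [45, 59, 87], [57, 60, 73], [84, 81, 83], [124, 118, 119], [136, 127, 126], [132, 121, 124]]
```

View pics/crop.png

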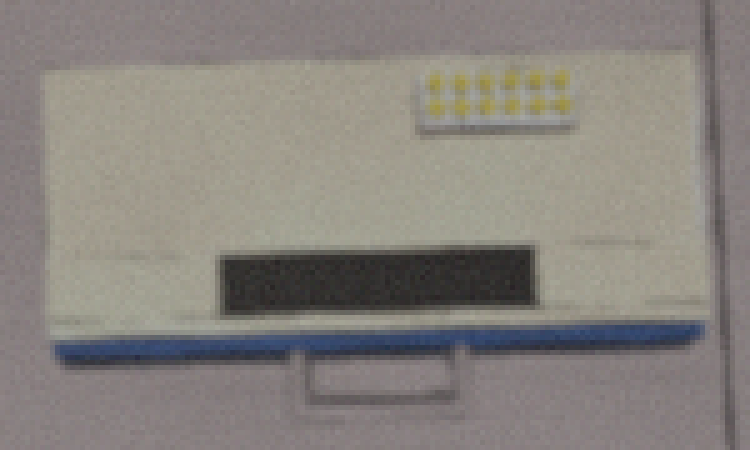

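The crop shows the strip spanning pixels (244–307, 160–173). The handle bar is around (262–291, 190), and the whole unit is turned slightly. I'll refine the yaw and handle next.

```bash
python3 - <<'E'
from h import *
import pickle
d=pickle.load(open("d.pkl","rb"))
c=d["top"];f=c["frame"];g=f.max(2)
m=np.zeros_like(g);m[155:176,240:312]=g[155:176,240:312]<85
v,u=np.where(m);P=ray(c,np.c_[u,v],.094)[:,:2]
_,_,V=np.linalg.svd(P-P.mean(0));w=V[0]*np.sign(V[0][1]);q=(P-P.mean(0))
yaw=np.degrees(np.arctan2(-w[0],w[1]));print("strip",P.mean(0),"yaw",yaw,len(P))
for a in(w,np.array([w[1],-w[0]])):t=q@a;print("extent",np.percentile(t,[0,1,99,100])*1000, "len est",t.std()*12**.5*1000)
# blue front band, yaw
hsv=cv2.cvtColor(f,cv2.COLOR_RGB2HSV)
rows=[];us=range(216,336)
for uu in us:
    col=f[170:190,uu].astype(float);b=np.clip(col[:,2]-col[:,0]-5,0,None);rows.append((b*np.arange(170,190)).sum()/b.sum())
Q=ray(c,np.c_[list(us),rows],.06)[:,:2];k=np.polyfit(Q[:,1],Q[:,0],1);print("front yaw",np.degrees(np.arctan(-k[0])),np.polyval(k,-.074))
hb=[]
for uu in range(264,290):
    w_=np.clip(120-f[186:194,uu].mean(1),0,None);hb.append((uu,(w_*np.arange(186,194)).sum()/w_.sum()))
H=ray(c,hb,.078)[:,:2];k=np.polyfit(H[:,1],H[:,0],1);print("handle x at y=-.074",np.polyval(k,-.074),"yaw",np.degrees(np.arctan(-k[0])))
row=f[184:188,255:298].mean((0,2));print("legs",row.round().astype(int).tolist())
c=d["side"];g=c["frame"].max(2);print(g[185:200,215:245:3])
m=np.zeros_like(g);m[165:220,185:270]=g[165:220,185:270]<60
n,l,st,ce=cv2.connectedComponentsWithStats(m);i=1+st[1:,4].argmax();v,u=np.where(l==i);P=ray(c,np.c_[u,v],.094)[:,:2]
print("side",st[i],P.mean(0),P.min(0),P.max(0))
E
```

```text
strip [ 0.63999333 -0.07341589] yaw 0.011395409778765452 693
extent [-112.68598261 -111.39631534  109.75485166  112.95790917] len est 225.997523740758
extent [-20.53631322 -20.01214345  19.82322825  20.26072176] len est 40.766141175861755
front yaw 0.01056417687579906 0.6000770020396324
handle x at y=-.074 0.5553998626500638 yaw -0.6357681707568
legs [128, 125, 120, 120, 121, 116, 100, 112, 124, 126, 131, 129, 131, 130, 128, 130, 131, 131, 132, 130, 130, 131, 132, 134, 130, 131, 131, 130, 134, 131, 129, 129, 129, 127, 122, 114, 115, 123, 123, 123, 129, 129, 132]
[[132 214 219 198 185 198 195 159 181 201]
 [ 85 158 221 220 191 197 197 195 151 188]
 [ 82  96 168 224 214 195 196 197 179 152]
 [ 85  82  98 182 221 183 195 196 196 182]
 [ 86  86  81 126 204 219 206 194 196 195]
 [ 87  86  85  85 134 214 220 190 193 196]
 [ 86  85  86  85  83 157 221 220 188 192]
 [ 81  86  86  86  83  99 169 223 213 194]
 [ 88  83  85  87  86  82  99 182 222 206]
 [164  82  85  86  86  86  81 128 205 222]
 [224 151  79  85  85  87  86  86 134 214]
 [220 226 109  77  86  86  88  84  84 159]
 [217 222 207 101  81  86  87  87  83 100]
 [217 218 222 205  85  85  85  86  85  83]
 [216 218 219 225 159  78  86  85  86  85]]Traceback (most recent call last):
  File "<stdin>", line 23, in <module>
ValueError: attempt to get argmax of an empty sequence
```

```bash
python3 - <<'E'
from h import *
import pickle
d=pickle.load(open("d.pkl","rb"))
c=d["side"];f=c["frame"];g=f.max(2)
m=np.zeros_like(g);m[165:220,185:270]=g[165:220,185:270]<115
n,l,st,ce=cv2.connectedComponentsWithStats(m);i=1+st[1:,4].argmax();v,u=np.where(l==i);P=ray(c,np.c_[u,v],.094)[:,:2]
print("side",st[i],P.mean(0),np.percentile(P,[0,1,50,99,100],axis=0).round(4).tolist())
r=cv2.minAreaRect((P*1000).astype(np.float32));print(r)
c=d["top"];f=c["frame"].astype(int)
for uu in(225,265,325):
  print(uu,"front",[(r,f[r,uu].tolist()) for r in range(170,184)])
for rr in(118,121,124,160,173,176,178): print(rr,ray(c,[(255,rr)],.1)[0].round(4))
for a in(206,208,210,340,342,344):print(a,ray(c,[(a,150)],.1)[0].round(4))
cv2.imwrite("pics/crops.png",cv2.resize(np.ascontiguousarray(d["side"]["frame"][160:260,140:300,::-1]),None,fx=5,fy=5,interpolation=0))
E
```

```text
side [200 182  55  27 412] [ 0.6385009  -0.07221409] [[0.6193, -0.1863], [0.6196, -0.1838], [0.6386, -0.0714], [0.6573, 0.0351], [0.6573, 0.0353]]
((638.3217163085938, -75.5166244506836), (38.04573059082031, 221.66485595703125), 0.0011649676598608494)
225 front [(170, [164, 165, 150]), (171, [161, 161, 145]), (172, [162, 163, 147]), (173, [158, 156, 143]), (174, [154, 155, 142]), (175, [155, 154, 142]), (176, [151, 151, 141]), (177, [107, 109, 109]), (178, [70, 84, 108]), (179, [55, 70, 107]), (180, [55, 68, 101]), (181, [51, 58, 77]), (182, [68, 69, 73]), (183, [97, 93, 98])]
265 front [(170, [48, 46, 46]), (171, [59, 59, 57]), (172, [106, 104, 95]), (173, [149, 146, 134]), (174, [162, 160, 147]), (175, [142, 142, 131]), (176, [101, 102, 109]), (177, [58, 73, 106]), (178, [56, 76, 111]), (179, [58, 72, 106]), (180, [48, 54, 76]), (181, [84, 80, 84]), (182, [111, 108, 109]), (183, [134, 129, 124])]
325 front [(170, [160, 156, 145]), (171, [159, 157, 145]), (172, [162, 154, 142]), (173, [140, 134, 125]), (174, [97, 97, 101]), (175, [58, 73, 100]), (176, [54, 75, 113]), (177, [54, 69, 103]), (178, [50, 57, 76]), (179, [65, 64, 73]), (180, [104, 98, 100]), (181, [127, 120, 122]), (182, [133, 125, 126]), (183, [134, 126, 125])]
118 [ 0.8179 -0.0056  0.1   ]
121 [ 0.8066 -0.0053  0.1   ]
124 [ 0.7954 -0.0049  0.1   ]
160 [ 0.6623 -0.0008  0.1   ]
173 [6.15e-01 6.00e-04 1.00e-01]
176 [0.6041 0.0009 0.1   ]
178 [0.5969 0.0012 0.1   ]
206 [0.7047 0.1758 0.1   ]
208 [0.7045 0.1685 0.1   ]
210 [0.7042 0.1612 0.1   ]
340 [ 0.6901 -0.311   0.1   ]
342 [ 0.6899 -0.3184  0.1   ]
344 [ 0.6897 -0.3257  0.1   ]
```

View pics/crops.png

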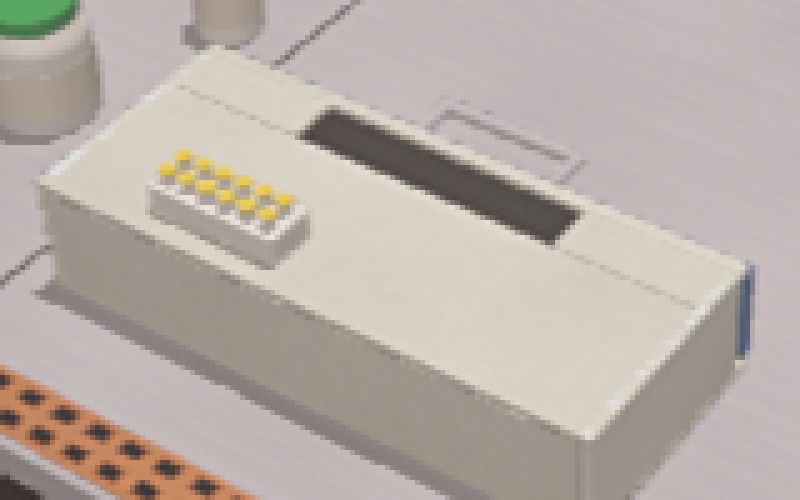

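The side crop shows the strip from about (303,120) to (580,225), agreeing with the top view. Groove middle is about (0.640, −0.074), yaw about 0. First I turn the tool and travel there with the gripper closing.

Call:
send_rows:
  deltas:
    - [0,0,0,0,0,0,-0.1153]
    - [0,0,0,0,0,0,-0.1153]
    - [0,0,0,0,0,0,-0.1153]
    - [0,-1.5,-3,0,0,0,0]
    - [0,-1.5,-3,0,0,0,0]
    - [0,-1.5,-3,0,0,0,0]
    - [0,-1.5,-3,0,0,0,0]
    - [0,-1.5,-3,0,0,0,0]
    - [0,-1.5,-3,0,0,0,0]
    - [0,-1.5,-3,0,0,0,0]
    - [0,-1.5,-3,0,0,0,0]
    - [0,-1.5,-3,0,0,0,0]
  grip_force: 40

```text
time_s: 1.1
position: [0.3642, 0.3633, 0.2392]
eef_rot: [-180.0, -0.0, -180.0]
contact_force: [0.8, 0.5, -1.0]
finger_gap: 0.004
finger_force: 0.0
```

Call:
send_rows:
  deltas:
    - [0,-1.5,-3,0,0,0,0]
    - [0,-1.5,-3,0,0,0,0]
    - [0,-1.5,-3,0,0,0,0]
    - [0,-1.5,-3,0,0,0,0]
    - [0,-1.5,-3,0,0,0,0]
    - [0,-1.5,-3,0,0,0,0]
    - [0,-1.5,-3,0,0,0,0]
    - [0,-1.5,-3,0,0,0,0]
    - [0,-1.5,-3,0,0,0,0]
    - [0,-1.5,-3,0,0,0,0]
    - [0,-1.5,-3,0,0,0,0]
    - [0,-1.5,-3,0,0,0,0]

```text
time_s: 2.1
position: [0.5441, 0.0034, 0.2392]
eef_rot: [-180.0, -0.0, -180.0]
contact_force: [1.4, -0.8, 0.6]
finger_gap: 0.005
finger_force: 0.0
```

Call:
send_rows:
  deltas:
    - [0,-1.5,-2.5,0,0,0,0]
    - [0,-1.5,-2.5,0,0,0,0]
    - [0,-1.5,-2.5,0,0,0,0]
    - [0,-1.5,-2.5,0.5,0,0,0]
    - [0,-1.5,-2.5,1,0,0,0]
    - [0,-1.1,-2.4,1,0,0,0]
    - [0,0,0,1.5,0,0,0]
    - [0,0,0,1.5,0,0,0]
    - [0,0,0,1.5,0,0,0]
    - [0,0,0,1.5,0,0,0]
    - [0,0,0,1,0,0,0]
    - [0,0,0,0,0,0,0]

```text
time_s: 3.1
position: [0.6287, -0.1436, 0.142]
eef_rot: [180.0, -0.2, -180.0]
contact_force: [1.0, 0.6, -0.4]
finger_gap: -0.001
finger_force: 0.0
```

```bash
python3 - <<'E'
from h import *
from workcell import robot,cams
s=robot.state();print(s["position"],s["eef_rot"],s["contact_force"])
c=cams.read_camera("wrist");print(c["K"],c["xyz"],c["orientation"]);cv2.imwrite("pics/w1.png",c["frame"][:,:,::-1])
E
```

```text
[ 0.62866033 -0.1436185   0.14202694] [ 179.98648899   -0.19650073 -179.99055285] [ 0.96924963  0.56876355 -0.44942361]
[[343.15871121   0.         259.47475227]
 [  0.         343.15871121 189.99148068]
 [  0.           0.           1.        ]] [ 0.55455838 -0.14298138  0.27612849] [ 1.63077370e+02 -8.32060499e-02  9.00513953e+01]
```

View pics/w1.png

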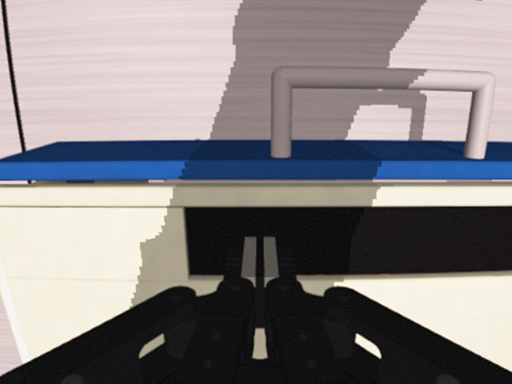

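The wrist view shows the black groove's left end at column 187, spanning rows 207–275. The handle bar is at row ~77 with its legs at columns ~282 and 482.

```bash
python3 - <<'E'
from h import *
from workcell import cams
c=cams.read_camera("wrist")
print("strip corners",ray(c,[(187,207),(188,275),(500,207),(500,270)],.097).round(4).tolist())
print("floor",ray(c,[(187,207),(188,275)],.094).round(4).tolist())
print("bar",ray(c,[(282,77),(380,77),(482,80)],.075).round(4).tolist())
E
```

```text
strip corners [[0.6201, -0.1835, 0.097], [0.6636, -0.1858, 0.097], [0.6205, -0.0015, 0.097], [0.6627, 0.0085, 0.097]]
floor [[0.6212, -0.1842, 0.094], [0.6654, -0.1865, 0.094]]
bar [[0.55, -0.1302, 0.075], [0.5493, -0.074, 0.075], [0.549, -0.0116, 0.075]]
```

Call:
send_rows:
  deltas:
    - [0,-0.6,-1,0.5,0,0,0]
    - [0,-0.6,-0.95,0.5,0,0,0]
    - [0,0,0,1,0,0,0]
    - [0,0,0,1,0,0,0]
    - [0,0,0,0.4,0,0,0]
    - [0,0,0,0,0,0,0]
    - [0,0,0,0,0,0,0]

```text
time_s: 3.78
position: [0.6416, -0.1632, 0.1099]
eef_rot: [180.0, -0.1, -180.0]
contact_force: [0.7, -0.6, 1.1]
finger_gap: -0.001
finger_force: 0.0
```

Call:
send_rows:
  deltas:
    - [0,0,0,0.2,0,0,0]
    - [0,0,0,0.2,0,0,0]
    - [0,0,0,0,0,0,0]
    - [0,0,0,0,0,0,0]

```text
time_s: 4.12
position: [0.6419, -0.1634, 0.1064]
eef_rot: [-180.0, 0.0, -180.0]
contact_force: [0.3, 0.5, -0.3]
finger_gap: -0.002
finger_force: 0.0
```

Call:
send_rows:
  deltas:
    - [0,0,0,0.2,0,0,0]
    - [0,0,0,0.1,0,0,0]
    - [0,0,0,0,0,0,0]
    - [0,0,0,0,0,0,0]

```text
time_s: 4.45
position: [0.6418, -0.1635, 0.1032]
eef_rot: [-180.0, -0.0, -180.0]
contact_force: [-0.6, -0.4, 0.6]
finger_gap: 0.0
finger_force: 0.0
```

Call:
send_rows:
  deltas:
    - [0,0,0,0.1,0,0,0]
    - [0,0,0,0,0,0,0]
    - [0,0,0,0,0,0,0]

```text
time_s: 4.7
position: [0.6418, -0.1635, 0.1023]
eef_rot: [-180.0, -0.0, -180.0]
contact_force: [-0.1, 0.1, 0.8]
finger_gap: 0.003
finger_force: 0.0
```

Call:
send_rows:
  deltas:
    - [0,0,0,0.1,0,0,0]
    - [0,0,0,0,0,0,0]
    - [0,0,0,0,0,0,0]

```text
time_s: 4.95
position: [0.6419, -0.1635, 0.1014]
eef_rot: [-180.0, 0.0, -180.0]
contact_force: [-0.6, 0.5, 3.1]
finger_gap: -0.002
finger_force: 1.6
```

Call:
send_rows:
  deltas:
    - [0,0,0,0.08,0,0,0]
    - [0,0,0,0,0,0,0]
    - [0,0,0,0,0,0,0]

```text
time_s: 5.2
position: [0.6419, -0.1635, 0.1006]
eef_rot: [-180.0, 0.0, 180.0]
contact_force: [-0.6, -0.5, 3.2]
finger_gap: 0.0
finger_force: 2.3
```

Call:
send_rows:
  deltas:
    - [0,0,0.4,0,0,0,0]
    - [0,0,0.4,0,0,0,0]
    - [0,0,0.4,0,0,0,0]
    - [0,0,0,0,0,0,0]

```text
time_s: 5.53
position: [0.642, -0.1503, 0.1006]
eef_rot: [180.0, 0.0, -179.9]
contact_force: [0.1, 1.1, 5.1]
finger_gap: 0.002
finger_force: 2.3
```

Call:
send_rows:
  deltas:
    - [0,0,0.4,0,0,0,0]
    - [0,0,0.4,0,0,0,0]
    - [0,0,0,0,0,0,0]

```text
time_s: 5.78
position: [0.6419, -0.1424, 0.1005]
eef_rot: [180.0, -0.0, -179.9]
contact_force: [-0.7, 0.8, 5.3]
finger_gap: 0.001
finger_force: 2.4
```

Call:
send_rows:
  deltas:
    - [0,0,0.4,0,0,0,0]
    - [0,0,0.4,0,0,0,0]
    - [0,0,0,0,0,0,0]

```text
time_s: 6.03
position: [0.6419, -0.1344, 0.1004]
eef_rot: [180.0, -0.0, -180.0]
contact_force: [1.1, 0.9, 5.0]
finger_gap: -0.003
finger_force: 2.4
```

Call:
send_rows:
  deltas:
    - [0,0,0.4,0,0,0,0]
    - [0,0,0.4,0,0,0,0]
    - [0,0,0,0,0,0,0]

```text
time_s: 6.28
position: [0.6419, -0.1264, 0.1004]
eef_rot: [180.0, -0.0, -179.9]
contact_force: [-0.4, -0.3, 5.2]
finger_gap: 0.003
finger_force: 2.4
```

Call:
send_rows:
  deltas:
    - [0,0,0.4,0,0,0,0]
    - [0,0,0.4,0,0,0,0]
    - [0,0,0,0,0,0,0]

```text
time_s: 6.53
position: [0.6419, -0.1184, 0.1004]
eef_rot: [180.0, -0.0, -179.9]
contact_force: [0.5, -0.2, 5.1]
finger_gap: -0.005
finger_force: 2.3
```

Call:
send_rows:
  deltas:
    - [0,0,0.4,0,0,0,0]
    - [0,0,0.4,0,0,0,0]
    - [0,0,0,0,0,0,0]

```text
time_s: 6.78
position: [0.6416, -0.1099, 0.1001]
eef_rot: [179.9, -0.0, -179.9]
contact_force: [-0.8, 0.9, 1.2]
finger_gap: 0.005
finger_force: 0.4
```

Call:
send_rows:
  deltas:
    - [0,0,0.4,0,0,0,0]
    - [0,0,0.4,0,0,0,0]
    - [0,0,0,0,0,0,0]

```text
time_s: 7.03
position: [0.6418, -0.1022, 0.1003]
eef_rot: [180.0, -0.0, -179.9]
contact_force: [-0.1, 0.4, 0.3]
finger_gap: -0.001
finger_force: 0.4
```

Call:
send_rows:
  deltas:
    - [0,0,-0.3,0,0,0,0]
    - [0,0,0,0.2,0,0,0]
    - [0,0,0,0.2,0,0,0]
    - [0,0,0,0.1,0,0,0]
    - [0,0,0,0,0,0,0]
    - [0,0,0,0,0,0,0]

```text
time_s: 7.53
position: [0.6417, -0.1067, 0.0954]
eef_rot: [-180.0, -0.0, 180.0]
contact_force: [0.5, 0.3, 0.6]
finger_gap: 0.002
finger_force: 0.5
```

Call:
send_rows:
  deltas:
    - [0,0,0,0.1,0,0,0]
    - [0,0,0,0.1,0,0,0]
    - [0,0,0,0,0,0,0]
    - [0,0,0,0,0,0,0]

```text
time_s: 7.87
position: [0.6418, -0.1066, 0.0936]
eef_rot: [-180.0, -0.0, 180.0]
contact_force: [-0.5, -0.8, 3.8]
finger_gap: -0.004
finger_force: 1.4
```

Call:
send_rows:
  deltas:
    - [0,0,0,0.1,0,0,0]
    - [0,0,0,0.1,0,0,0]
    - [0,0,0,0,0,0,0]
    - [0,0,0,0,0,0,0]

```text
time_s: 8.2
position: [0.6418, -0.1066, 0.0917]
eef_rot: [-180.0, 0.0, 180.0]
contact_force: [-2.0, -0.7, 4.7]
finger_gap: 0.001
finger_force: 2.6
```

Contact with the catch at about 0.094, so it should free near 0.089.

Call:
send_rows:
  deltas:
    - [0,0,0,0.1,0,0,0]
    - [0,0,0,0.1,0,0,0]
    - [0,0,0,0,0,0,0]
    - [0,0,0,0,0,0,0]

```text
time_s: 8.53
position: [0.6418, -0.1066, 0.0897]
eef_rot: [-180.0, -0.0, 180.0]
contact_force: [-2.1, -0.8, 5.9]
finger_gap: -0.001
finger_force: 3.2
```

Call:
send_rows:
  deltas:
    - [0,0,0,0.1,0,0,0]
    - [0,0,0,0,0,0,0]
    - [0,0,0,0,0,0,0]
    - [0,0,0,0,0,0,0]

```text
time_s: 8.87
position: [0.6419, -0.1066, 0.0888]
eef_rot: [-180.0, 0.0, 180.0]
contact_force: [-1.6, -0.1, 6.9]
finger_gap: -0.002
finger_force: 3.4
```

```bash
python3 - <<'E'
from h import *
from workcell import robot,cams
c=cams.read_camera("wrist");cv2.imwrite("pics/w2.png",c["frame"][:,:,::-1])
E
```

```text
(no output)
```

View pics/w2.png

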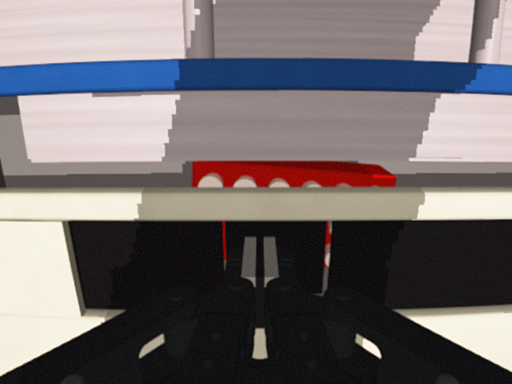

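The drawer has sprung out: the blue front has moved to row ~77, with the red rack visible at (290,178). I'll retract straight up and measure the handle.

Call:
send_rows:
  deltas:
    - [0,0,0,-0.3,0,0,0]
    - [0,0,0,-0.5,0,0,0]
    - [0,0,0,-1,0,0,0]
    - [0,0,0,-1.5,0,0,0]
    - [0,0,0,-2,0,0,0]
    - [0,0,0,-2,0,0,0]
    - [0,0,0,-2,0,0,0]
    - [0,1,1,0,0,0,0]
    - [0,1,1,0,0,0,0]
    - [0,1,1,0,0,0,0]
    - [0,0,0,0,0,0,0]
    - [0,0,0,0,0,0,0]

```text
time_s: 9.92
position: [0.6118, -0.0758, 0.1822]
eef_rot: [180.0, 0.0, -179.9]
contact_force: [-0.3, -0.2, -0.1]
finger_gap: -0.001
finger_force: 0.0
```

```bash
python3 - <<'E'
from h import *
from workcell import robot,cams
s=robot.state();print(s["position"],s["contact_force"])
c=cams.read_camera("wrist");cv2.imwrite("pics/w3.png",c["frame"][:,:,::-1])
u,v=np.meshgrid(range(512),range(384));P=None
f=c["frame"].astype(int);b=(f[:,:,2]-f[:,:,0]>50)
vv,uu=np.where(b);print("blue rows",np.percentile(vv,[1,50,99]))
print(ray(c,[(256,r) for r in range(20,200,30)],.075).round(3).tolist())
E
```

```text
[ 0.61176198 -0.07582619  0.18215589] [-0.29813697 -0.16465735 -0.11991977]
blue rows [110. 123. 135.]
[[0.496, -0.077, 0.075], [0.515, -0.077, 0.075], [0.534, -0.077, 0.075], [0.554, -0.077, 0.075], [0.575, -0.077, 0.075], [0.596, -0.077, 0.075]]
```

View pics/w3.png

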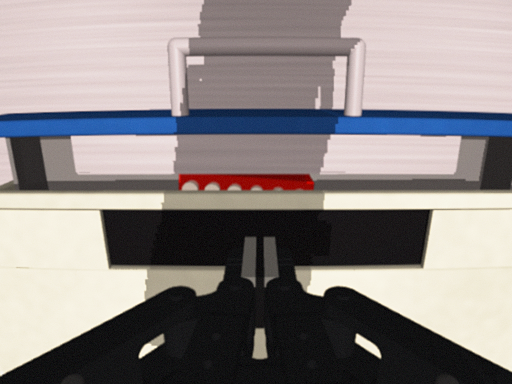

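Bar at row 46, so x ≈ 0.513. Its legs at columns 180 and 354 put the middle at y ≈ −0.071. I'll go down into the gap behind the bar (x ≈ 0.538).

Call:
send_rows:
  deltas:
    - [0,1.5,0.1,0,0,0,0]
    - [0,1.5,0.1,0,0,0,0]
    - [0,1.5,0.1,0,0,0,0]
    - [0,1.5,0.1,0,0,0,0]
    - [0,1.4,0,0,0,0,0]
    - [0,0,0,2,0,0,0]
    - [0,0,0,2,0,0,0]
    - [0,0,0,2,0,0,0]
    - [0,0,0,0.5,0,0,0]
    - [0,0,0,0,0,0,0]
    - [0,0,0,0,0,0,0]

```text
time_s: 10.88
position: [0.5382, -0.073, 0.117]
eef_rot: [-180.0, -0.0, 180.0]
contact_force: [-1.0, -0.4, -0.2]
finger_gap: -0.002
finger_force: 0.0
```

Call:
send_rows:
  deltas:
    - [0,0,0,1,0,0,0]
    - [0,0,0,1,0,0,0]
    - [0,0,0,0,0,0,0]
    - [0,0,0,0,0,0,0]

```text
time_s: 11.22
position: [0.5375, -0.0725, 0.0961]
eef_rot: [-180.0, -0.1, 180.0]
contact_force: [-0.7, -0.1, 0.4]
finger_gap: 0.005
finger_force: 0.0
```

Call:
send_rows:
  deltas:
    - [0,0,0,1,0,0,0]
    - [0,0,0,1,0,0,0]
    - [0,0,0,1,0,0,0]
    - [0,0,0,0,0,0,0]
    - [0,0,0,0,0,0,0]

```text
time_s: 11.63
position: [0.5373, -0.0726, 0.0657]
eef_rot: [-180.0, -0.1, 180.0]
contact_force: [-0.0, 0.3, -0.1]
finger_gap: 0.001
finger_force: 0.0
```

Call:
send_rows:
  deltas:
    - [0,0.3,0,0,0,0,0]
    - [0,0.3,0,0,0,0,0]
    - [0,0.2,0,0,0,0,0]
    - [0,0.2,0,0,0,0,0]
    - [0,0.3,0,0,0,0,0]
    - [0,0.4,0,0,0,0,0]
    - [0,0.4,0,0,0,0,0]
    - [0,0.4,0,0,0,0,0]
    - [0,0.4,0,0,0,0,0]
    - [0,0.4,0,0,0,0,0]
    - [0,0.4,0,0,0,0,0]
    - [0,0.4,0,0,0,0,0]

```text
time_s: 12.63
position: [0.4964, -0.0725, 0.0665]
eef_rot: [-180.0, -0.0, -180.0]
contact_force: [1.3, -0.6, 1.8]
finger_gap: 0.001
finger_force: 0.9
```

Call:
send_rows:
  deltas:
    - [0,0.4,0,0,0,0,0]
    - [0,0.4,0,0,0,0,0]
    - [0,0.4,0,0,0,0,0]
    - [0,0.4,0,0,0,0,0]
    - [0,0.4,0,0,0,0,0]
    - [0,0.3,0,0,0,0,0]
    - [0,0.2,0,0,0,0,0]
    - [0,0.1,0,0,0,0,0]
    - [0,0,0,0,0,0,0]
    - [0,0,0,0,0,0,0]

```text
time_s: 13.47
position: [0.4706, -0.0724, 0.0664]
eef_rot: [180.0, -0.0, -180.0]
contact_force: [0.4, 0.1, -0.8]
finger_gap: -0.004
finger_force: 0.0
```

Call:
send_rows:
  deltas:
    - [0,0.2,0,0,0,0,0]
    - [0,0.1,0,0,0,0,0]
    - [0,0.1,0,0,0,0,0]
    - [0,0,0,0,0,0,0]
    - [0,0,0,0,0,0,0]

```text
time_s: 13.88
position: [0.4666, -0.0725, 0.0665]
eef_rot: [180.0, -0.0, -180.0]
contact_force: [0.7, -0.0, -0.5]
finger_gap: -0.005
finger_force: 0.0
```

Call:
send_rows:
  deltas:
    - [0,0.1,0,0,0,0,0]
    - [0,0.1,0,0,0,0,0]
    - [0,0,0,0,0,0,0]
    - [0,0,0,0,0,0,0]

```text
time_s: 14.22
position: [0.4656, -0.0725, 0.0667]
eef_rot: [-180.0, 0.1, -180.0]
contact_force: [4.8, 1.2, -3.4]
finger_gap: 0.002
finger_force: 2.6
```

The stop is reached (force rising, and position as expected). I'll back off from the bar, lift clear and check.

Call:
send_rows:
  deltas:
    - [0,-0.2,0,0,0,0,0]
    - [0,-0.4,0,0,0,0,0]
    - [0,-0.4,0,0,0,0,0]
    - [0,0,0,0,0,0,0]
    - [0,0,0,-1,0,0,0]
    - [0,0,0,-2,0,0,0]
    - [0,0,0,-2,0,0,0]
    - [0,0,0,-2,0,0,0]
    - [0,0,0,-2.5,0,0,0]
    - [0,0,0,-2.5,0,0,0]
    - [0,0,0,0,0,0,0]
    - [0,0,0,0,0,0,0]

```text
time_s: 15.22
position: [0.4753, -0.0725, 0.1881]
eef_rot: [180.0, 0.2, 180.0]
contact_force: [-0.7, -0.6, -0.8]
finger_gap: -0.002
finger_force: 0.0
```

Call:
send_rows:
  deltas:
    - [0,-2.5,0,-1,0,0,0]
    - [0,-2.5,0,-1,0,0,0]
    - [0,-2.5,0,0,0,0,0]
    - [0,-2.5,0,0,0,0,0]
    - [0,-2.5,0,0,0,0,0]
    - [0,0,0,0,0,0,0]
    - [0,0,0,0,0,0,0]

```text
time_s: 15.8
position: [0.5998, -0.0726, 0.2051]
eef_rot: [-179.9, -0.1, 180.0]
contact_force: [-0.9, -0.4, -1.1]
finger_gap: 0.002
finger_force: 0.0
```

```bash
python3 - <<'E'
from h import *
from workcell import robot,cams
s=robot.state();print(s["position"],s["contact_force"])
c=cams.read_camera("wrist");cv2.imwrite("pics/w4.png",c["frame"][:,:,::-1])
print([(r,ray(c,[(256,r)],.075)[0,0].round(4)) for r in range(20,200,15)])
E
```

```text
[ 0.59976886 -0.07262109  0.20506163] [-0.86393499 -0.40623794 -1.09239306]
[(20, np.float64(0.4795)), (35, np.float64(0.4897)), (50, np.float64(0.5)), (65, np.float64(0.5105)), (80, np.float64(0.5212)), (95, np.float64(0.532)), (110, np.float64(0.5431)), (125, np.float64(0.5544)), (140, np.float64(0.5659)), (155, np.float64(0.5776)), (170, np.float64(0.5897)), (185, np.float64(0.602))]
```

View pics/w4.png

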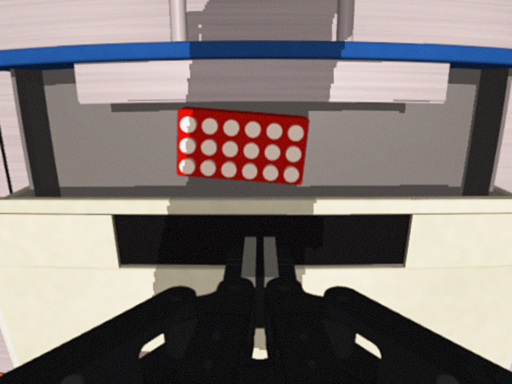

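The drawer front is at row ~43 (x ≈ 0.495, about 97–100 mm out). The red rack stands upright at (243,145), and the gripper is clear.

```bash
python3 -c "
from workcell import robot
print(robot.finish_job())"
```

```text
the job is handed in; nothing more can be done
None
```

The catch was found and pressed, the drawer sprang out and was pulled to its stop (about 97–100 mm by camera) with the red rack upright and the gripper clear; the job is handed in, but no verdict was returned.

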